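# Open the orange-gripped plaster mould

### The arm

A 7-joint arm with a two-finger parallel gripper is mounted at the origin on the work surface. World frame = base frame: x ahead of the robot, y to its left, z up, the work surface at z = 0. Lengths are in m, angles in rad, forces in N, time in s.
With the tool pointing down it reaches from about 0.4 to 0.85 m from the base axis. Payload 10.4 kg.
Tool frame: the origin (TCP) lies on the centre line of the jaws, within the pads' length; the fingertips stand 17 mm ahead of it and the grasp point (between the pads) lies 2 mm behind it (ctrl.finger_overhang is the distance from the TCP to the fingertips, in m); z points along the fingers, y is the line along which they close (so a half turn about z gives the same grasp; the last joint's range is limited). The gripper opens to 85 mm and grips with 20 to 120 N. Pads are 22 mm wide; open, the fingers measure 114 mm over their backs; the gripper's body (76 mm by 85 mm) begins 54 mm behind the grasp point. The pads swing forward as they close: fully open they stand 13 mm farther back than shut.
Start: joints at [1.288, 0.332, -0.065, 1.46, 0.022, 1.35, -0.088], TCP at [0.161, -0.604, 0.248] pointing down, gripper open.
Joint ranges: [-2.6, 2.6], [-0.5, 2.12], [-1.47, 1.34], [0.16, 2.42], [-1.27, 4.41], [0.06, 2.06], [-2.6, 2.6]. Speed limits (rad/s): [2.22, 2.22, 2.79, 2.79, 3.14, 3.14, 3.14].

### API

Orientations are given as a rotation vector (axis times angle).
In Python, from plant import monitor, optics, ctrl gives the robot as it stands.
- The arm moves only by the tool carry_out, never from a script. Its argument "increments" is a list of rows, each an object with "linear": the shift along the tool's x, y, z normalised to -1 to 1, where 1 is 12 cm, a list of three; "rot": the turn, a rotation vector about the tool's x, y, z normalised to -1 to 1, where 1 is 0.5 rad, a list of three. A call has 1 to 12 rows; each row shifts and turns the commanded pose from where the row before left it, along the tool's axes as they then stand; what a row does not reach is not made up. A row lasts 1/8 s, in which the tool goes at most 62.5 mm and 10.7 degrees, less where a joint would pass 70% of its speed; a pose out of reach is approached as far as the arm can. A call with a number of a shift or a turn outside -1 to 1 is refused whole. A call with a gripper value outside its range is refused whole. "hand" is the opening, from -1 (shut) to 1 (fully open), set as the call begins (left out, the last holds). The fingers move at their own pace and stop on an object; "force" is the grip in N (left out, the last holds). Time passes only in rows, so rows that do not move let the fingers close. It gives the time, the measured TCP pose, the force, the opening and the grip force at its end, in the units of the state.
- monitor.read_state(): the state, without advancing time (a new reading comes with each control period).
- optics.get_image(name): name is "side" or "top" or "wrist"; returns (picture, depth): 400x640x3 uint8, red, green, blue; 400x640 float32, m along the optical axis (not along the pixel's ray), 0 where there is no reading.
- optics.calibration(name): a dict with "fx", "fy", "cx", "cy" (pixels), "extrinsics" (4x4, takes a point from camera to world coordinates); the wrist camera has in their place "T_tool_cam" (4x4, takes a point from camera to tool coordinates, whose origin is the TCP and whose axes are the flange's). Camera axes: x right, y up, looking along -z (the intrinsics and any distortion apply to the point x, -y, -z); pixel columns grow to the right and rows downward; lengths in m; the calibration is good to about 2 mm. A picture is of the moment at which its call begins: read the wrist's pose just before it. calibration takes no time and is no camera call.
- ctrl.sign_off(): hands the job in; it is judged then, once.
The state is a dict: "time": time; "qpos": joint angles; "dq": joint speeds; "effort": joint torques, N m; "eef_pos": TCP position; "orientation": TCP orientation; "contact_force": force on the tool from outside, world axes, zero at the start; "ft_torque": the same for the moment, N m; "width": opening from 0.0 (shut) to 1.0 (fully open); "grasp_force": force on a finger pad.
Only numpy, scipy, OpenCV 4.12 (cv2) and the standard library are available. Lean on these libraries where they do the work, as an engineer would, in place of code of your own. Each camera call takes 0.05 s, during which the arm holds its last target. There are 200 camera calls.

### The job

Open the plaster mould with the orange grip: lift its loose lid off and lay the lid flat in the middle of the dark wooden drying board, grip upwards, setting it down gently rather than dropping it. Leave the mould itself standing where it is, and do not disturb the closed mould with the blue grip.

Things in the scene. Friction and masses are not known exactly. Their poses are not given: they have to be found in the camera images.
- orange_lid: Loose white plaster lid, 0.27 to 0.47 kg. Origin: centre of its underside; z up. From below: square spigot 64 x 64 mm (z 0 to 8 mm), 3 mm clear all round in the mould's opening; slab 110 x 110 mm (z 8 to 28); central orange grip bar, 80 mm along x, 24 mm thick along y (z 28 to 68). Seated, the origin is 62 mm above the bench. Only its weight holds it; laid down it stands flat on its spigot.
- orange_mould: White plaster mould body under that lid, 120 x 120 x 70 mm high, 1.3 kg, loose on the bench, with an orange stripe round its sides and a 70 x 70 mm opening, 45 mm deep, in its top. Origin: centre of its underside, z up. A bowl, a brush and a low plaster block, under 80 mm high, lie farther from the robot than the moulds and the board.
- board: Dark wooden drying board lying fixed and bare on the bench, 240 mm along its x, 200 mm along its y, 18 mm thick. Origin at the centre of its underside, z up; its top is 18 mm above the origin.
- blue_lid: Leave alone: lid of the same shape and size as the orange-gripped one, but with a blue grip, seated on an equal mould with a blue stripe. The two moulds and the board stand side by side across the bench, in any order. Origin: centre of its underside, z up.
Things that resemble listed ones, but are neither listed nor needed, are in the scene too. Leave any green or pink look-alike of the orange_lid alone.

How it is judged:
By the outcome, as a careful person would: the job done as asked, in the order asked, and still so for the second after the job is handed in, with the robot touching nothing.
It also fails if it takes over 48 s, if anything falls off the work surface, if the arm or the gripper's body presses on something with over 40 N, if the wrist force passes 120 N, or if a joint passes its speed limit or range.

## Working session

There is one attempt and no reset: what is moved stays moved. The work goes in short steps, Python scripts to look and compute and a tool call to move; the robot and the scene stay as the last step left them, time stands still between calls to the robot, and variables do not carry over. Pictures are saved under pics/ and viewed, at most 10 in all, crops included, and the job is handed in when it is done.

Besides the shell and the picture viewer there is one more tool, called as name([rows], argument=value, ...), one row to a line, values as JSON. carry_out: Moves the arm, as the interface text tells. Scaled input: -1 to 1 covers 12 cm each way for a shift and 0.5 rad each way for a turn. Its arguments: {"type":"object","properties":{"increments":{"type":"array"},"hand":{"type":"number"},"force":{"type":"number"}},"required":["increments"]}

```bash
mkdir -p pics; python3 - <<'E'
from plant import monitor, optics, ctrl
import cv2,numpy as np
s=monitor.read_state();print({k:np.round(v,3) for k,v in s.items()})
for n in("top","side"):
    p,d=optics.get_image(n);cv2.imwrite(f"pics/{n}0.png",p[...,::-1]);np.savez(f"pics/{n}0.npz",p=p,d=d)
    c=optics.calibration(n);print(n,{k:np.round(v,3) for k,v in c.items()})
print(optics.calibration("wrist"))
E
```

```text
{'time': np.float64(0.0), 'qpos': array([ 1.288,  0.333, -0.065,  1.461,  0.022,  1.35 , -0.089]), 'dq': array([ 0.   , -0.001, -0.   , -0.001,  0.001,  0.002,  0.   ]), 'effort': array([ 1.0000e-03, -6.2545e+01,  5.0000e-02, -3.9162e+01,  1.6000e-02,
        1.0000e-02,  0.0000e+00]), 'eef_pos': array([ 0.16 , -0.604,  0.248]), 'orientation': array([-3.114, -0.407,  0.   ]), 'contact_force': array([-0.614,  0.449, -0.357]), 'ft_torque': array([-0.032,  0.014, -0.031]), 'grasp_force': np.float64(0.0), 'width': np.float64(1.001)}
top {'fx': np.float64(369.915), 'fy': np.float64(369.915), 'cx': np.float64(327.098), 'cy': np.float64(206.164), 'extrinsics': array([[ 0.003,  0.991, -0.135,  0.344],
       [-1.   ,  0.006,  0.019,  0.013],
       [ 0.019,  0.135,  0.991,  0.926],
       [ 0.   ,  0.   ,  0.   ,  1.   ]])}
side {'fx': np.float64(405.202), 'fy': np.float64(405.202), 'cx': np.float64(317.706), 'cy': np.float64(204.993), 'extrinsics': array([[ 0.992,  0.055, -0.111,  0.353],
       [-0.122,  0.582, -0.804, -0.74 ],
       [ 0.021,  0.811,  0.585,  0.604],
       [ 0.   ,  0.   ,  0.   ,  1.   ]])}
{'fx': 346.3787005936928, 'fy': 346.3787005936928, 'cx': 319.75891218379087, 'cy': 195.33906223319798, 'T_tool_cam': array([[-4.86357464e-05,  9.54919376e-01,  2.96865261e-01,
         7.56148043e-02],
       [ 9.99999916e-01,  1.67048231e-04, -3.73509013e-04,
        -3.48428154e-04],
       [-4.06261811e-04,  2.96865218e-01, -9.54919304e-01,
        -1.26119787e-01],
       [ 0.00000000e+00,  0.00000000e+00,  0.00000000e+00,
         1.00000000e+00]])}
```

View pics/top0.png

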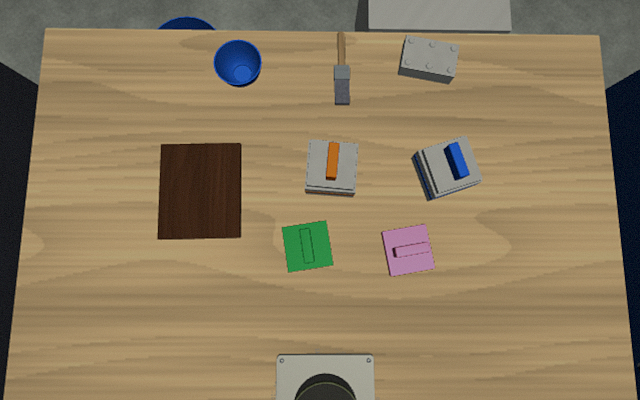

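View pics/side0.png

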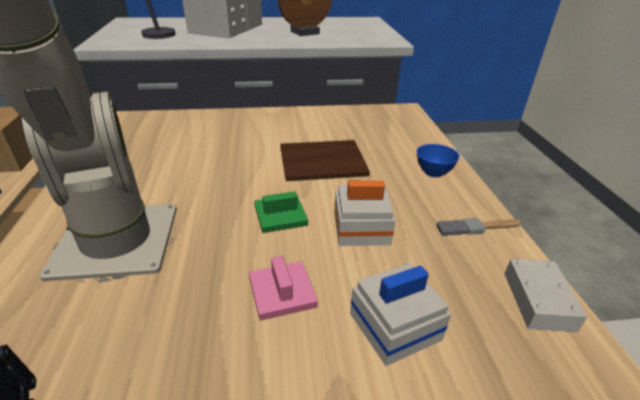

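The top view shows the orange grip at about (333,160) on its mould, the board at about (200,191) and the blue mould at (447,167). The green and pink look-alikes sit nearer the robot. In the side view both lids are seated.

```bash
cat > h.py <<'E'
import numpy as np,cv2
from plant import optics,monitor
from scipy.spatial.transform import Rotation as R
def cloud(n,d,T=None):
    c=optics.calibration(n);v,u=np.mgrid[:400,:640]
    P=np.stack([(u-c["cx"])/c["fx"]*d,-(v-c["cy"])/c["fy"]*d,-d],-1)
    E=c["extrinsics"] if T is None else T
    return P@E[:3,:3].T+E[:3,3]
def rect(P):
    (c,s,a)=cv2.minAreaRect((P[:,:2]*1000).astype(np.float32));return np.round(c,1),np.round(s,1),round(a,1),P.shape[0],np.round(np.median(P[:,2]),4)
def parts(p,P):
    h=cv2.cvtColor(p,cv2.COLOR_RGB2HSV).astype(int);H,S,V=h[...,0],h[...,1],h[...,2];z=P[...,2]
    return dict(grip=(H>5)&(H<18)&(S>180)&(z>.1)&(z<.16),slab=(S<60)&(z>.08)&(z<.1)&(P[...,0]<.75)&(P[...,0]>.3),board=(V<90)&(S>80)&(z>.008)&(z<.03)&(P[...,0]<.8)&(P[...,0]>.3))
E
python3 - <<'E'
from h import *
for n in("top","side"):
    f=np.load(f"pics/{n}0.npz");P=cloud(n,f["d"]);P[f["d"]==0]=9
    for k,m in parts(f["p"],P).items():
        l,lab,st,_=cv2.connectedComponentsWithStats(m.astype(np.uint8))
        for i in range(1,l):
            if st[i,4]>60: print(n,k,rect(P[lab==i]))
E
```

```text
top grip (array([556.1, -12.6]), array([21.3, 78.7]), 84.7, 354, np.float64(0.1292))
top slab (array([ 559.2, -294.5]), array([110.9, 111.1]), 17.5, 1596, np.float64(0.0893))
top slab (array([557.1, -13.9]), array([109.8, 111.3]), 84.8, 1780, np.float64(0.0894))
top board (array([506.6, 312.2]), array([239.2, 200.9]), 1.6, 7700, np.float64(0.0172))
side grip (array([556.3, -16.4]), array([21. , 75.9]), 85.2, 534, np.float64(0.1204))
side slab (array([ 524.6, 1032.5]), array([ 44.7, 448.7]), 89.4, 564, np.float64(0.0914))
side slab (array([557.2, -14.9]), array([110.6, 109.6]), 85.1, 950, np.float64(0.0897))
side slab (array([ 559.3, -296. ]), array([110. , 109.9]), 17.7, 2417, np.float64(0.0898))
side board (array([506.7, 308.9]), array([235. , 196.8]), 1.7, 2676, np.float64(0.0179))
side board (array([377.3,  -9. ]), array([104.2,   6.1]), 9.2, 181, np.float64(0.017))
```

carry_out([
  {"linear": [0, 0, 0], "rot": [0, 0, 0.35]},
  {"linear": [0, 0, 0], "rot": [0, 0, 0.35]},
  {"linear": [0.237, -0.433, 0], "rot": [0, 0, 0]},
  {"linear": [0.237, -0.433, 0], "rot": [0, 0, 0]},
  {"linear": [0.237, -0.433, 0], "rot": [0, 0, 0]},
  {"linear": [0.237, -0.433, 0], "rot": [0, 0, 0]},
  {"linear": [0.237, -0.433, 0], "rot": [0, 0, 0]},
  {"linear": [0.237, -0.433, 0], "rot": [0, 0, 0]},
  {"linear": [0.237, -0.433, 0], "rot": [0, 0, 0]},
  {"linear": [0.237, -0.433, 0], "rot": [0, 0, 0]},
  {"linear": [0.237, -0.433, 0], "rot": [0, 0, 0]},
  {"linear": [0.237, -0.433, 0], "rot": [0, 0, 0]},
], hand=1, force=60)

```text
time: 1.6
eef_pos: [0.4912, -0.1105, 0.2482]
orientation: [3.138, -0.142, 0.0]
contact_force: [0.1, -1.0, 0.9]
width: 0.999
grasp_force: 0.0
```

carry_out([
  {"linear": [0.237, -0.433, 0], "rot": [0, 0, 0]},
  {"linear": [0.237, -0.433, 0], "rot": [0, 0, 0]},
  {"linear": [0, 0, 0], "rot": [0, 0, 0]},
  {"linear": [0, 0, 0], "rot": [0, 0, 0]},
  {"linear": [0, 0, 0], "rot": [0, 0, 0]},
])

```text
time: 2.22
eef_pos: [0.5562, -0.0154, 0.2482]
orientation: [3.137, -0.145, -0.0]
contact_force: [0.3, -0.5, 1.0]
width: 1.001
grasp_force: 0.0
```

```bash
cat >> h.py <<'E'
def look(tag):
    s=monitor.read_state();p,d=optics.get_image("wrist");cv2.imwrite(f"pics/{tag}.png",p[...,::-1])
    T=np.eye(4);T[:3,:3]=R.from_rotvec(s["orientation"]).as_matrix();T[:3,3]=s["eef_pos"]
    P=cloud("wrist",d,T@optics.calibration("wrist")["T_tool_cam"]);P[d==0]=9
    return s,p,P
def goto(s,t):
    """shift in tool axes, in units of the moves; t world"""
    M=R.from_rotvec(s["orientation"]).as_matrix();return np.round((np.array(t)-s["eef_pos"])@M/.12,3),np.round(M,3)
E
python3 - <<'E'
from h import *
s,p,P=look("w1")
print(s["time"],s["eef_pos"],s["qpos"])
for k,m in parts(p,P).items():
    l,lab,st,_=cv2.connectedComponentsWithStats(m.astype(np.uint8))
    for i in range(1,l):
        if st[i,4]>200: print(k,rect(P[lab==i]))
print(goto(s,[.557,-.0145,.114]))
E
```

```text
2.225 [ 0.55621707 -0.01537876  0.24819423] [ 0.46890392  0.23538316 -0.60735782  1.61962908  0.13830778  1.33019069
 -1.82185232]
grip (array([558.9, -13.5]), array([23.2, 79.2]), 84.6, 2994, np.float64(0.1303))
slab (array([ 552.3, -267.4]), array([111.2,  55.9]), 16.6, 7478, np.float64(0.0904))
slab (array([558.8, -13.1]), array([110.4, 109.4]), 84.6, 12838, np.float64(0.0905))
board (array([509.1, 303.3]), array([239.5, 182.8]), 1.2, 24808, np.float64(0.0184))
board (array([ 418.6, -204.5]), array([ 3.1, 78.2]), 10.3, 498, np.float64(0.0182))
board (array([403.7,  22.6]), array([150.5,  74.9]), 54.9, 820, np.float64(0.0194))
(array([ 0.006, -0.009,  1.118]), array([[ 0.996, -0.092, -0.   ],
       [-0.092, -0.996, -0.001],
       [-0.   ,  0.001, -1.   ]]))
```

View pics/w1.png

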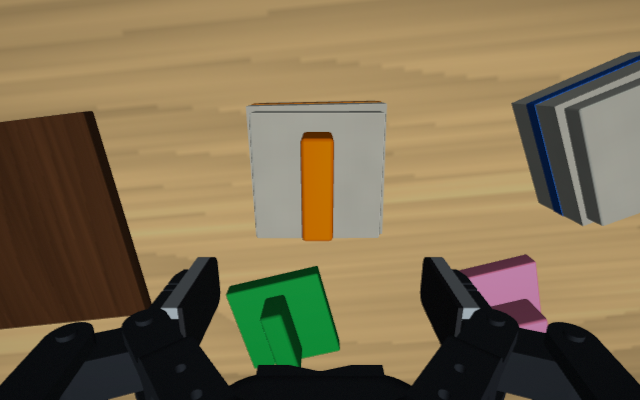

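The wrist view shows the orange grip centred between the jaws: grip at (317,187), fingertips at about (210,270) and (430,270). I'll descend now and close.

carry_out([
  {"linear": [0.014, -0.015, 0.25], "rot": [0, 0, 0]},
  {"linear": [0, 0, 0.25], "rot": [0, 0, 0]},
  {"linear": [0, 0, 0.25], "rot": [0, 0, 0]},
  {"linear": [0, 0, 0.15], "rot": [0, 0, 0]},
  {"linear": [0, 0, 0.1], "rot": [0, 0, 0]},
  {"linear": [0, 0, 0.06], "rot": [0, 0, 0]},
  {"linear": [0, 0, 0.02], "rot": [0, 0, 0]},
  {"linear": [0, 0, 0], "rot": [0, 0, 0]},
  {"linear": [0, 0, 0], "rot": [0, 0, 0]},
])

```text
time: 3.4
eef_pos: [0.5588, -0.0122, 0.1193]
orientation: [3.138, -0.142, 0.001]
contact_force: [-1.2, 0.3, 0.3]
width: 0.997
grasp_force: 0.0
```

carry_out([
  {"linear": [0, 0, 0], "rot": [0, 0, 0]},
  {"linear": [0, 0, 0], "rot": [0, 0, 0]},
  {"linear": [0, 0, 0], "rot": [0, 0, 0]},
  {"linear": [0, 0, 0], "rot": [0, 0, 0]},
  {"linear": [0, 0, 0], "rot": [0, 0, 0]},
  {"linear": [0, 0, 0], "rot": [0, 0, 0]},
  {"linear": [0, 0, 0], "rot": [0, 0, 0]},
  {"linear": [0, 0, 0], "rot": [0, 0, 0]},
], hand=-1, force=50)

```text
time: 4.4
eef_pos: [0.5587, -0.0123, 0.119]
orientation: [3.138, -0.142, 0.001]
contact_force: [-0.3, -1.5, 4.5]
width: 0.272
grasp_force: 51.2
```

```bash
python3 - <<'E'
from h import *
from plant import ctrl
s=monitor.read_state();print(ctrl.finger_overhang,{k:np.round(v,4) for k,v in s.items()})
p,d=optics.get_image("side");cv2.imwrite("pics/s2.png",cv2.resize(p[130:270,240:440,::-1],None,fx=4,fy=4)[:560,:800])
E
```

```text
0.017 {'time': np.float64(4.4), 'qpos': array([ 0.4364,  0.3582, -0.5878,  1.7647,  0.222 ,  1.0848, -1.8876]), 'dq': array([-0.0008,  0.0007, -0.0019, -0.0009, -0.0014, -0.0013, -0.0007]), 'effort': array([-6.84300e-01, -5.18495e+01, -7.14550e+00, -3.27955e+01,
       -3.15600e-01, -2.62000e-01, -1.07000e-02]), 'eef_pos': array([ 0.5587, -0.0123,  0.119 ]), 'orientation': array([ 3.1382e+00, -1.4180e-01,  8.0000e-04]), 'contact_force': array([-0.3245, -1.5254,  4.4843]), 'ft_torque': array([-0.2628,  0.1137, -0.0038]), 'grasp_force': np.float64(51.1556), 'width': np.float64(0.2718)}
```

View pics/s2.png

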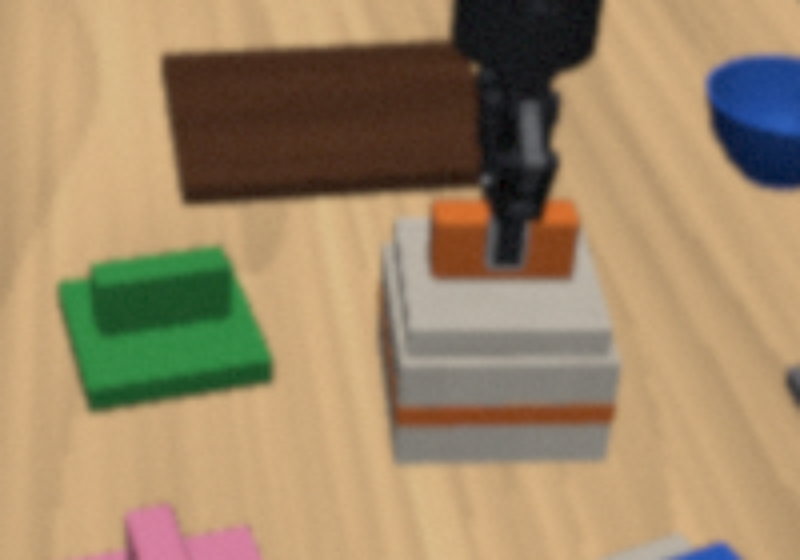

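The crop shows both pads around the middle of the orange grip at (510,240), with the lid still seated. I'll lift it straight up.

carry_out([
  {"linear": [0, 0, -0.03], "rot": [0, 0, 0]},
  {"linear": [0, 0, -0.05], "rot": [0, 0, 0]},
  {"linear": [0, 0, -0.05], "rot": [0, 0, 0]},
  {"linear": [0, 0, -0.08], "rot": [0, 0, 0]},
  {"linear": [0, 0, -0.15], "rot": [0, 0, 0]},
  {"linear": [0, 0, -0.2], "rot": [0, 0, 0]},
  {"linear": [0, 0, -0.2], "rot": [0, 0, 0]},
  {"linear": [0, 0, -0.14], "rot": [0, 0, 0]},
  {"linear": [0, 0, 0], "rot": [0, 0, 0]},
  {"linear": [0, 0, 0], "rot": [0, 0, 0]},
])

```text
time: 5.7
eef_pos: [0.5581, -0.0123, 0.2259]
orientation: [3.138, -0.142, -0.002]
contact_force: [0.2, -0.5, -3.7]
width: 0.272
grasp_force: 50.2
```

```bash
python3 - <<'E'
from h import *
s,p,P=look("w3");print(s["time"],s["eef_pos"],s["width"],s["grasp_force"],s["contact_force"])
m=parts(p,P)["board"];print("wristboard",rect(P[m&(P[...,1]>.1)]))
x=P.copy()
h=cv2.cvtColor(p,cv2.COLOR_RGB2HSV)
M=R.from_rotvec(s["orientation"]).as_matrix()
w=(h[...,1]<60)&(P[...,2]>.185)&(P[...,2]<.21)
Q=(P[w]-s["eef_pos"])@M
print("slab tool frame",rect(Q),"tilt plane",np.linalg.lstsq(np.c_[Q[:,:2],np.ones(len(Q))],Q[:,2],rcond=None)[0])
p,d=optics.get_image("side");cv2.imwrite("pics/s3.png",p[...,::-1])
# yaw to board
print(goto(s,[.508,.311,s["eef_pos"][2]]))
E
```

```text
5.7 [ 0.55806612 -0.01226812  0.2259443 ] 0.2722553751582984 50.249773263931274 [ 0.1542915  -0.46046022 -3.6560653 ]
wristboard (array([509.1, 294.9]), array([239.3, 166.1]), 1.4, 24307, np.float64(0.0184))
slab tool frame (array([-0. , -0.1]), array([110.3, 110.4]), 0.0, 26385, np.float64(0.0285)) tilt plane [ 0.01240397 -0.0001638   0.02839987]
(array([-0.658, -2.645,  0.   ]), array([[ 0.996, -0.09 , -0.001],
       [-0.09 , -0.996, -0.   ],
       [-0.001,  0.   , -1.   ]]))
```

View pics/s3.png

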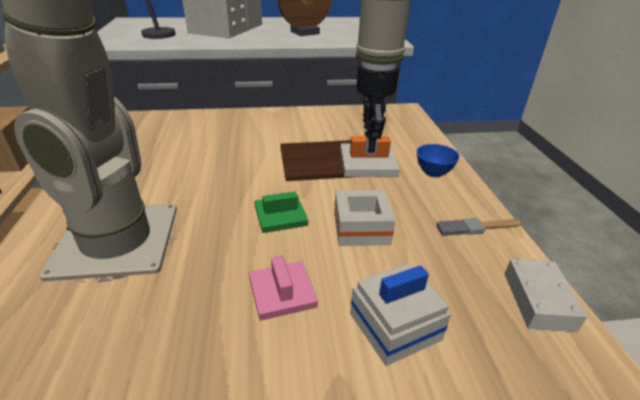

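View pics/w3.png

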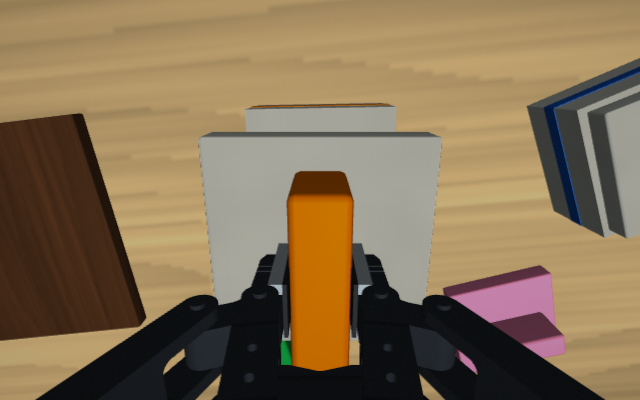

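The side view shows the lid level in the jaws at (370,155), clear of the open mould at (364,215), which hasn't moved. The wrist view shows the slab square to the jaws. Next I carry it over the board.

carry_out([
  {"linear": [0, 0, 0], "rot": [0, 0, -0.115]},
  {"linear": [0, 0, 0], "rot": [0, 0, -0.115]},
  {"linear": [-0.019, -0.15, 0], "rot": [0, 0, 0]},
  {"linear": [-0.039, -0.3, 0], "rot": [0, 0, 0]},
  {"linear": [-0.049, -0.38, 0], "rot": [0, 0, 0]},
  {"linear": [-0.052, -0.4, 0], "rot": [0, 0, 0]},
  {"linear": [-0.052, -0.4, 0], "rot": [0, 0, 0]},
  {"linear": [-0.052, -0.4, 0], "rot": [0, 0, 0]},
  {"linear": [-0.049, -0.38, 0], "rot": [0, 0, 0]},
  {"linear": [-0.026, -0.2, 0], "rot": [0, 0, 0]},
  {"linear": [-0.013, -0.1, 0], "rot": [0, 0, 0]},
  {"linear": [0, 0, 0], "rot": [0, 0, 0]},
])

```text
time: 7.3
eef_pos: [0.5077, 0.3126, 0.2264]
orientation: [3.141, 0.04, -0.001]
contact_force: [0.1, 0.1, -3.3]
width: 0.274
grasp_force: 50.2
```

carry_out([
  {"linear": [0, 0, 0], "rot": [0, 0, 0]},
  {"linear": [0, 0, 0], "rot": [0, 0, 0]},
])

```text
time: 7.55
eef_pos: [0.5089, 0.3107, 0.2267]
orientation: [3.141, 0.036, 0.0]
contact_force: [0.3, -0.6, -3.7]
width: 0.272
grasp_force: 50.2
```

```bash
python3 - <<'E'
from h import *
s,p,P=look("w4");print(s["time"],s["eef_pos"],s["orientation"],s["width"],s["grasp_force"],s["contact_force"],s["qpos"])
m=parts(p,P)["board"];l,lab,st,_=cv2.connectedComponentsWithStats(m.astype(np.uint8))
for i in range(1,l):
    if st[i,4]>300: print(st[i],rect(P[lab==i]))
p,d=optics.get_image("top");P=cloud("top",d);b=(P[...,2]>.01)&(P[...,2]<.025)&(cv2.cvtColor(p,cv2.COLOR_RGB2HSV)[...,2]<90)&(P[...,1]>.15)&(P[...,0]>.35)&(P[...,0]<.66)
print(rect(P[b]))
E
```

```text
7.55 [0.50887113 0.31068181 0.22669933] [3.14080166e+00 3.57438516e-02 4.42804498e-04] 0.2721979585869072 50.17401337623596 [ 0.30501506 -0.63644531 -3.69292489] [-0.01578887  0.38040411 -0.77209158  1.53901328  0.27047482  1.33239036
 -2.36435109]
[  205    36   224    96 20391] (array([586.1, 315.1]), array([ 83.8, 198.7]), 1.6, 20391, np.float64(0.0186))
[ 502  242  115   96 1484] (array([397.4,  74.6]), array([ 74.7, 148.6]), 51.5, 1484, np.float64(0.0197))
(array([506.8, 311.3]), array([239.3, 198.5]), 1.8, 3253, np.float64(0.0172))
```

View pics/w4.png

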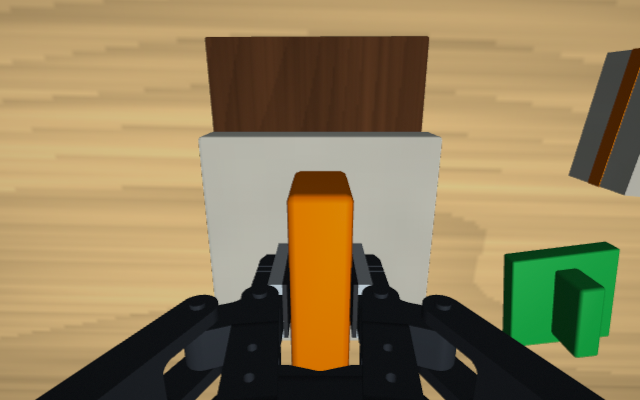

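The wrist view shows the held slab over the board, with the board's far edge at row 37. The board centre works out at about (0.508, 0.312), so only a millimetre of correction is needed. I'll lower to just above the board.

carry_out([
  {"linear": [-0.008, -0.011, 0.15], "rot": [0, 0, 0]},
  {"linear": [0, 0, 0.3], "rot": [0, 0, 0]},
  {"linear": [0, 0, 0.3], "rot": [0, 0, 0]},
  {"linear": [0, 0, 0.25], "rot": [0, 0, 0]},
  {"linear": [0, 0, 0.1], "rot": [0, 0, 0]},
  {"linear": [0, 0, 0.05], "rot": [0, 0, 0]},
  {"linear": [0, 0, 0.03], "rot": [0, 0, 0]},
  {"linear": [0, 0, 0], "rot": [0, 0, 0]},
  {"linear": [0, 0, 0], "rot": [0, 0, 0]},
  {"linear": [0, 0, 0], "rot": [0, 0, 0]},
])

```text
time: 8.9
eef_pos: [0.5075, 0.3133, 0.0855]
orientation: [-3.141, -0.039, -0.001]
contact_force: [-1.2, -0.5, -2.9]
width: 0.27
grasp_force: 50.0
```

carry_out([
  {"linear": [0, 0, 0.012], "rot": [0, 0, 0]},
  {"linear": [0, 0, 0.012], "rot": [0, 0, 0]},
  {"linear": [0, 0, 0.012], "rot": [0, 0, 0]},
  {"linear": [0, 0, 0.012], "rot": [0, 0, 0]},
  {"linear": [0, 0, 0.01], "rot": [0, 0, 0]},
  {"linear": [0, 0, 0.01], "rot": [0, 0, 0]},
  {"linear": [0, 0, 0.008], "rot": [0, 0, 0]},
  {"linear": [0, 0, 0.005], "rot": [0, 0, 0]},
  {"linear": [0, 0, 0], "rot": [0, 0, 0]},
  {"linear": [0, 0, 0], "rot": [0, 0, 0]},
])

```text
time: 10.15
eef_pos: [0.5073, 0.3132, 0.0754]
orientation: [3.141, 0.039, 0.0]
contact_force: [0.5, -0.2, -4.0]
width: 0.274
grasp_force: 50.1
```

carry_out([
  {"linear": [0, 0, 0.004], "rot": [0, 0, 0]},
  {"linear": [0, 0, 0.004], "rot": [0, 0, 0]},
  {"linear": [0, 0, 0], "rot": [0, 0, 0]},
  {"linear": [0, 0, 0], "rot": [0, 0, 0]},
])

```text
time: 10.65
eef_pos: [0.5074, 0.3133, 0.075]
orientation: [3.141, 0.039, 0.001]
contact_force: [-2.9, -2.4, 5.4]
width: 0.271
grasp_force: 51.3
```

The lid is resting on the board with a light press. I'll release it and retreat straight up.

carry_out([
  {"linear": [0, 0, 0], "rot": [0, 0, 0]},
  {"linear": [0, 0, 0], "rot": [0, 0, 0]},
  {"linear": [0, 0, 0], "rot": [0, 0, 0]},
  {"linear": [0, 0, 0], "rot": [0, 0, 0]},
  {"linear": [0, 0, 0], "rot": [0, 0, 0]},
  {"linear": [0, 0, 0], "rot": [0, 0, 0]},
  {"linear": [0, 0, 0], "rot": [0, 0, 0]},
  {"linear": [0, 0, 0], "rot": [0, 0, 0]},
], hand=1)

```text
time: 11.65
eef_pos: [0.5073, 0.3132, 0.0744]
orientation: [3.141, 0.039, 0.0]
contact_force: [-0.6, 0.5, -0.6]
width: 0.997
grasp_force: 0.0
```

carry_out([
  {"linear": [0, 0, -0.05], "rot": [0, 0, 0]},
  {"linear": [0, 0, -0.1], "rot": [0, 0, 0]},
  {"linear": [0, 0, -0.25], "rot": [0, 0, 0]},
  {"linear": [0, 0, -0.3], "rot": [0, 0, 0]},
  {"linear": [0, 0, -0.3], "rot": [0, 0, 0]},
  {"linear": [0, 0, -0.2], "rot": [0, 0, 0]},
  {"linear": [0, 0, 0], "rot": [0, 0, 0]},
  {"linear": [0, 0, 0], "rot": [0, 0, 0]},
])

```text
time: 12.65
eef_pos: [0.5071, 0.313, 0.2181]
orientation: [3.141, 0.039, -0.0]
contact_force: [0.4, -0.7, -0.5]
width: 1.0
grasp_force: 0.0
```

```bash
python3 - <<'E'
from h import *
s,p,P=look("w5");print(s["time"],s["eef_pos"],s["contact_force"],s["width"])
h=cv2.cvtColor(p,cv2.COLOR_RGB2HSV)
w=(h[...,1]<60)&(P[...,2]>.04)&(P[...,2]<.05)&(P[...,1]>.2)&(P[...,0]>.4)
print("lid",rect(P[w]),np.linalg.lstsq(np.c_[P[w][:,:2],np.ones(w.sum())],P[w][:,2],rcond=None)[0])
b=(h[...,2]<90)&(h[...,1]>80)&(P[...,2]>.01)&(P[...,2]<.025)&(P[...,1]>.19)&(P[...,0]>.35);print("board",rect(P[b]))
p,d=optics.get_image("side");P=cloud("side",d);h=cv2.cvtColor(p,cv2.COLOR_RGB2HSV)
m=(h[...,1]<60)&(P[...,2]>.06)&(P[...,2]<.075)&(abs(P[...,1])<.1)&(abs(P[...,0]-.55)<.1);print("mould",rect(P[m]))
cv2.imwrite("pics/s5.png",p[...,::-1])
E
```

```text
12.65 [0.50712045 0.31298615 0.21814137] [ 0.37010517 -0.73886275 -0.47754217] 0.999507000760355
lid (array([507.5, 313.5]), array([109.8, 110. ]), 1.4, 11728, np.float64(0.0465)) [-0.00078659 -0.00063596  0.04708161]
board (array([508.6, 313.2]), array([238.5, 198.4]), 1.5, 34859, np.float64(0.0185))
mould (array([557.6, -12.5]), array([123.1, 120.5]), 86.1, 1371, np.float64(0.0697))
```

View pics/s5.png

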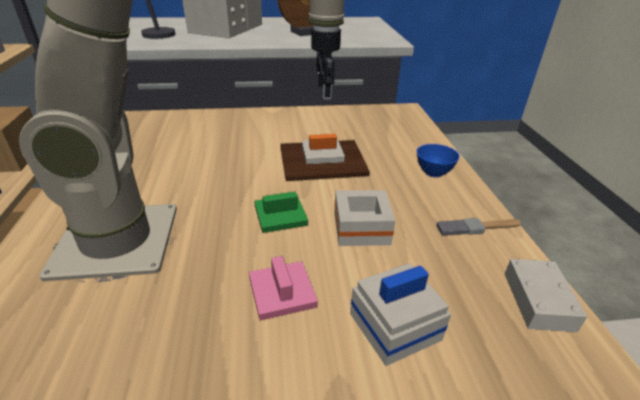

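The side view shows the lid flat at about (323,150), in the middle of the board and grip upwards. The orange mould at (364,215) and the blue one at (400,310) are where they were.

```bash
python3 -c "
from plant import ctrl;print(ctrl.sign_off())"
```

```text
the job is handed in; nothing more can be done
None
```

The orange-gripped lid now lies flat, grip upwards, about 1 mm from the centre of the drying board; both moulds stand where they were, and the job was handed in at about 12.8 s of the 48 s allowed.

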